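# Close the sample canister

### The arm

A 6-joint arm with a two-finger parallel gripper is mounted at the origin on a cart in front of the work surface, level with it; the furniture and walls round the work are solid. World frame = base frame: x ahead of the robot, y to its left, z up, the work surface at z = 0. Lengths are in m, angles in degrees, forces in N, time in s.
With the tool pointing down it reaches from about 0.275 to 1 m from the base axis. Payload 8.4 kg.
Tool frame: the origin (TCP) lies at the centre of the arm's flange, where the gripper is bolted on; the fingertips stand 173 mm ahead of it and the grasp point (between the pads) lies 155 mm ahead of it; x points along the fingers, y is the direction in which the jaws open and shut, and the axes are right-handed (so a half turn about x gives the same grasp; the last joint's range is limited). The gripper opens to 85 mm and grips with 20 to 120 N. Pads are 22 mm wide; open, the fingers measure 114 mm over their backs; the gripper's body (76 mm by 85 mm) begins 54 mm behind the grasp point. The pads swing forward as they close: fully open they stand 13 mm farther back than shut.
Start: joints at [66.44, 20.225, 93.587, -0, 66.188, -0.138], TCP at [0.248, 0.574, 0.405] pointing down, gripper open.
Joint ranges: [-150.9, 150.9], [-52.94, 120.26], [3.33, 152.33], [-74.26, 254.26], [0, 154.13], [-172.89, 172.89]. Speed limits (degrees/s): [127.2, 127.2, 159.86, 180, 180, 180].

### API

Orientations are given as [roll, pitch, yaw] about the fixed x, y, z axes, in that order (R = Rz(yaw) Ry(pitch) Rx(roll)).
In Python, from bench import * gives the robot as it stands.
- The arm moves only by the tool apply_moves, never from a script. Its argument "plan" is a list of rows, each a list of 7 numbers: the shift along the tool's x, y, z in units of 0.15 m (1.0 is 0.15 m), then the turn, a rotation vector about the tool's x, y, z in units of 120 degrees (1.0 is 120 degrees), then the opening, from -1 (shut) to 1 (fully open). In form: [[tx, ty, tz, ax, ay, az, claw], ...]. A call has 1 to 10 rows; each row is the pose to reach, as a shift and turn from the pose measured when the call began, along the tool's axes at that moment; what a row does not reach only later rows make up. A row lasts 1/10 s, in which the tool goes at most 50 mm and 8.59 degrees, less where a joint would pass 70% of its speed; a pose out of reach is approached as far as the arm can. A call with a number of a shift or a turn outside -1 to 1 is refused whole. A call with a gripper value outside its range is refused whole. The fingers move at their own pace and stop on an object; "squeeze" is the grip in N (left out, the last holds). Time passes only in rows, so rows that repeat a pose let the fingers close. It gives the time, the measured TCP pose, the force and the opening at its end, in the units of the state.
- get_state(): the state, without advancing time (a new reading comes with each control period).
- snapshot(name): name is "scene" or "top" or "wrist"; returns a dict with "image" (400x640x3 uint8, blue, green, red), "depth" (400x640 float32, m along the optical axis (not along the pixel's ray), 0 where there is no reading), "vertical_fov" (degrees; the focal length in pixels is half the picture's height over the tangent of half this angle, whatever the lens; pixels are square), "cx", "cy" (the principal point, pixels), "position" and "attitude" of the camera in the world. Camera axes: x right, y down, z forward; pixel columns grow to the right and rows downward; lengths in m; the calibration is good to about 2 mm. A picture is of the moment at which its call begins.
- hand_in(): hands the job in, once; it reports no verdict.
The state is a dict: "t": time; "q": joint angles; "dq": joint speeds; "tau": joint torques, N m; "tool_pos": TCP position; "orientation": TCP orientation; "contact_force": force on the tool from outside, world axes, zero at the start; "moment": the same for the moment, N m; "gripper_width": finger opening in m.
Only numpy, scipy, OpenCV 4.12 (cv2) and the standard library are available. Lean on these libraries where they do the work, as an engineer would, in place of code of your own. Each camera call takes 0.05 s, during which the arm holds its last target.

### The job

Close the sample canister: set its lid squarely on the threaded neck, turn it gently backwards (anticlockwise seen from above) until you feel the thread drop into place, then screw it clockwise until it is fully home at its stop. Turn it only by its sprung knob and never force it: do not wind the knob up hard, least of all forwards while the lid is still riding on top of the thread. Let go of the lid, and leave the beaker, the cup and the vial where they stand.

Things in the scene. Friction and masses are not known exactly. Their poses are not given: they have to be found in the camera images.
- canister: Upright aluminium can, 72 mm in diameter, on a square dark steel plate (110 x 110 x 8 mm) that cannot move. Origin: centre of the plate's underside, on the can's axis; z up. Flat shoulder 75 mm above it; from there a steel neck 48 mm in diameter rises to 91.5 mm, its rim tapered to 42 mm. All heights in these notes are above this origin.
- thread_top (a point): On the axis, level with the flat tops of the thread (87.5 mm). Thread: 3 equal ridges round the neck (58 mm over all), 120 deg apart; each 62 deg long, a 44 deg gap at its anticlockwise end, a 14 deg stop post (75 to 90 mm high) at its clockwise end. Undersides slope from 84.5 mm at the gap to 80.5 mm at the post. Where the thread starts differs each time and is not shown by any yaw.
- home (a point): On the axis, at 77 mm: where the lid's underside is when it is fully home, its lugs against the posts under the ridges. It stays there when let go.
- pad_rest (a point): On the axis, at 98.2 mm: the top of a sprung rubber pad (24 mm in diameter) in the mouth, when free. It yields downwards: 3 N at first, 1 N more per mm. It lifts the lid to 80.2 mm when the lid is in the thread but not screwed on.
- lid: Loose lid, about 0.12 kg, upright on the desk: a grey cup open below, 68 mm in diameter, 22 mm high, with a round black knob on top. Origin: centre of the open underside; z up. Three lugs inside the lower edge, 120 deg apart, one at the lid's +x: 3.5 mm high, 24 deg wide, inner faces 25.2 mm from the axis (1.2 mm play round the neck).
- lid_bottom (a point): Same point as the lid's origin. Set on the neck, it is at 87.5 mm (90 mm on the posts): the lugs ride on the ridges; clockwise they strike the posts, anticlockwise (100 deg at most) they reach the gaps and it drops to 80.2 mm; turned back further they strike the posts' backs. Then 62 to 82 deg clockwise draw it down to 77 mm, at the stop; light downward pressure helps.
- knob_top (a point): Centre of the knob's top, 52 mm above the lid's underside. The knob is 34 mm in diameter and 30 mm high (22 to 52 mm above the lid's underside); grip it by its upright round side.
- knob (a joint): Wind-up of the knob on the lid, rad, 0 when untouched: a torsion spring of 0.8 N m per rad, positive with the knob turned anticlockwise against the lid. It shows the torque on the lid: under about 0.15 rad when screwing lightly; above 0.45 rad (0.36 N m) either way is forcing it, and so is more than 0.25 rad clockwise while the lid is still on top of the thread.
- beaker_500: Clear beaker, 90 x 83 x 103 mm, a bystander; origin at the centre of its underside.
- cup_100: Small clear cup, 50 x 48 x 45 mm, a bystander; origin at the centre of its underside.
- vial_1: Glass vial with a white cap, 28 x 26 x 58 mm, a bystander; origin at the centre of its underside.
Not all that is in view belongs to the job. Leave any orange look-alike of the lid alone.

How it is judged:
By the outcome, as a careful person would: the job done as asked, in the order asked, and still so for the second after the job is handed in, with the robot touching nothing.
It also fails if it takes over 72 s, if anything falls off the work surface, if the arm or the gripper's body presses on something with over 40 N, if the wrist force passes 120 N, or if a joint passes its speed limit or range.

## Working session

There is one attempt and no reset: what is moved stays moved. The work goes in short steps, Python scripts to look and compute and a tool call to move; the robot and the scene stay as the last step left them, time stands still between calls to the robot, and variables do not carry over. Pictures are saved under pics/ and viewed, and the job is handed in when it is done.

Besides the shell and the picture viewer there is one more tool, called after ">>>" by a JSON object that holds its "name" and its "arguments". apply_moves: Moves the arm, as the interface text tells. Its arguments: {"type":"object","properties":{"plan":{"type":"array","items":{"type":"array","items":{"type":"number"}}},"squeeze":{"type":"number"}},"required":["plan"]}

```bash
ls; mkdir -p pics
cat > h.py <<'E'
from bench import *
import numpy as np, cv2
from scipy.spatial.transform import Rotation as R
def snap(n,f):
    s=snapshot(n); cv2.imwrite('pics/'+f+'.png',s['image']); np.savez('pics/'+f+'.npz',**{k:np.array(v) for k,v in s.items()}); return s
E
python3 - <<'E'
from h import *
print(get_state())
for n in ('scene','top','wrist'):
    s=snap(n,n+'0'); print(n,s['position'],s['attitude'],s['vertical_fov'],s['cx'],s['cy'])
E
```

```text
pics
{'t': 0.0, 'q': array([ 6.64389858e+01,  2.02639646e+01,  9.36307144e+01,  1.18723436e-03,
        6.61892733e+01, -1.38786429e-01]), 'dq': array([ 0.03444431, -0.00521076, -0.04994355,  0.03712273, -0.07356621,
        0.04798112]), 'tau': array([-3.97135140e-03, -6.05243754e+01, -3.42074668e+01, -4.69006936e-04,
        9.34674841e-03,  1.87731712e-05]), 'tool_pos': array([0.24835034, 0.57326803, 0.40393317]), 'orientation': array([ -90.87956317,   89.91604072, -114.30227105]), 'contact_force': array([-0.46030564,  0.60534474,  0.06278741]), 'moment': array([0.0209939 , 0.00115554, 0.00617201]), 'gripper_width': 0.08511084550918245}
scene [0.27415978 0.56123236 0.7959348 ] [-138.05942937   -1.00090059 -152.16990245] 53.2256782213372 307.5504575942131 199.9748574697412
top [0.36940464 0.00279953 1.18691321] [-170.91446143   -1.17279469  -89.8577585 ] 46.17836872434436 323.7870024571269 202.93563598198503
wrist [0.187293   0.59845571 0.3734851 ] [1.64920015e+02 5.40465156e-03 6.65776600e+01] 68.32692829847483 322.4591423336833 193.2703499691689
```

View pics/scene0.png

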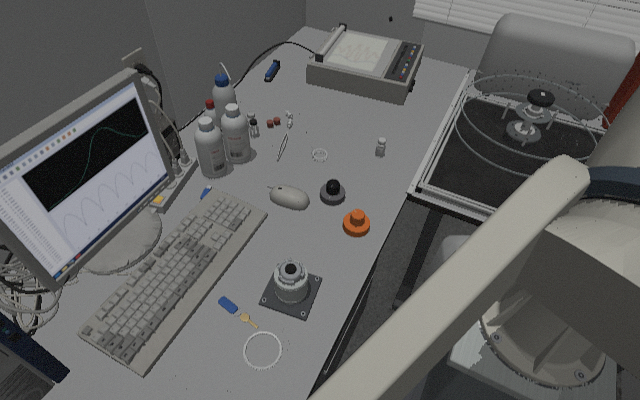

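View pics/top0.png

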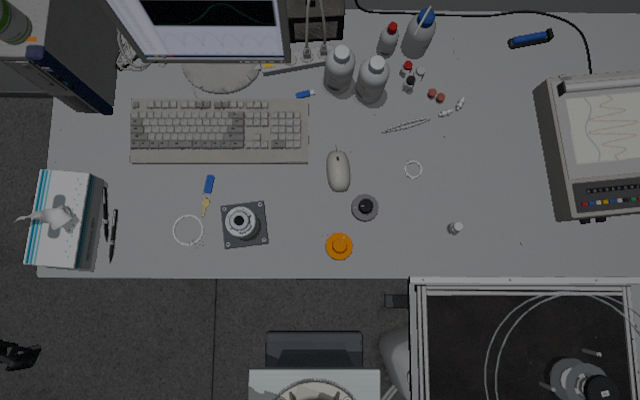

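View pics/wrist0.png

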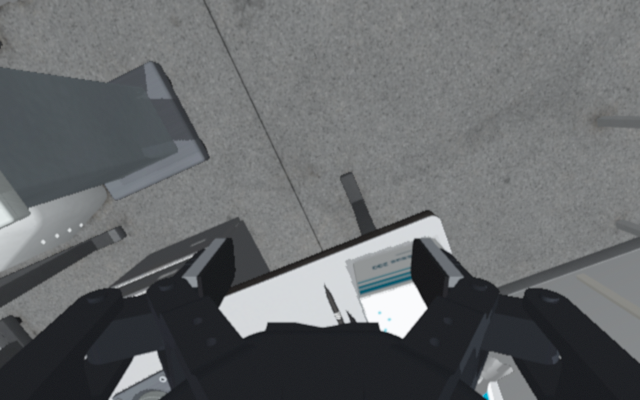

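```bash
cat >> h.py <<'E'
def ray(s,u,v):
    f=s['image'].shape[0]/2/np.tan(np.radians(s['vertical_fov'])/2)
    d=np.array([(u-s['cx'])/f,(v-s['cy'])/f,1.0])
    return np.array(s['position']), R.from_euler('xyz',s['attitude'],degrees=True).apply(d)
def onplane(s,u,v,z):
    p,d=ray(s,u,v); return p+d*(z-p[2])/d[2]
def cloud(s):
    f=s['image'].shape[0]/2/np.tan(np.radians(s['vertical_fov'])/2)
    h,w=s['depth'].shape; U,V=np.meshgrid(np.arange(w),np.arange(h)); D=s['depth']
    P=np.stack([(U-s['cx'])/f*D,(V-s['cy'])/f*D,D],-1)
    return R.from_euler('xyz',s['attitude'],degrees=True).apply(P.reshape(-1,3)).reshape(h,w,3)+np.array(s['position'])
def project(s,P):
    f=s['image'].shape[0]/2/np.tan(np.radians(s['vertical_fov'])/2)
    c=R.from_euler('xyz',s['attitude'],degrees=True).inv().apply(np.array(P)-np.array(s['position']))
    return c[0]/c[2]*f+s['cx'],c[1]/c[2]*f+s['cy']
def load(f): return dict(np.load('pics/'+f+'.npz'))
E
python3 - <<'E'
from h import *
for n,box in (('top0',(215,190,410,265)),('scene0',(255,165,385,330))):
    s=load(n); x0,y0,x1,y1=box
    c=s['image'][y0:y1,x0:x1]; k=4 if n=='top0' else 3.5
    cv2.imwrite('pics/crop_%s.png'%n,cv2.resize(c,None,fx=k,fy=k,interpolation=cv2.INTER_CUBIC))
s=load('top0'); C=cloud(s)
for nm,(u,v) in dict(lid=(365,207),orange=(339,246),can=(241,222),beaker=(188,230),cup=(413,169),vial=(456,228),mouse=(338,170),desk=(300,230)).items():
    print(nm,C[v,u].round(3), onplane(s,u,v,0).round(3))
g=cv2.cvtColor(s['image'],cv2.COLOR_BGR2GRAY)
# knob: dark blob around (365,207)
for nm,(x0,y0,x1,y1),th in (('knob',(350,192,382,224),55),('pad',(225,205,260,240),55)):
    m=(g[y0:y1,x0:x1]<th).astype(np.uint8)
    n,l,st,ce=cv2.connectedComponentsWithStats(m)
    for i in range(1,n):
        if st[i,4]>20: print(nm,st[i],ce[i]+[x0,y0])
E
```

```text
lid [ 0.541 -0.121  0.053] [ 0.549 -0.127  0.   ]
orange [ 0.446 -0.057  0.055] [ 0.449 -0.06   0.   ]
can [0.497 0.173 0.102] [0.509 0.189 0.   ]
beaker [ 0.488  0.322 -0.   ] [0.488 0.322 0.   ]
cup [ 0.65  -0.253 -0.001] [ 0.65  -0.253  0.   ]
vial [ 0.491 -0.343  0.053] [ 0.496 -0.359  0.   ]
mouse [ 0.638 -0.056  0.034] [ 0.646 -0.058  0.   ]
desk [ 0.49   0.039 -0.002] [0.489 0.039 0.   ]
knob [  8   7  15  16 180] [365.41666667 206.15555556]
pad [ 10   9  25  26 149] [252.79194631 231.30201342]
pad [ 9 11 10  9 69] [238.53623188 220.14492754]
```

View pics/crop_top0.png

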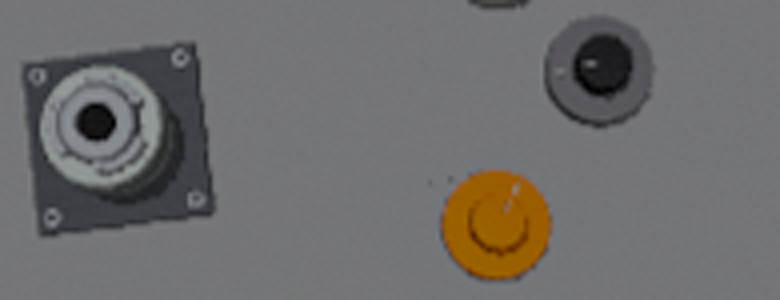

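View pics/crop_scene0.png

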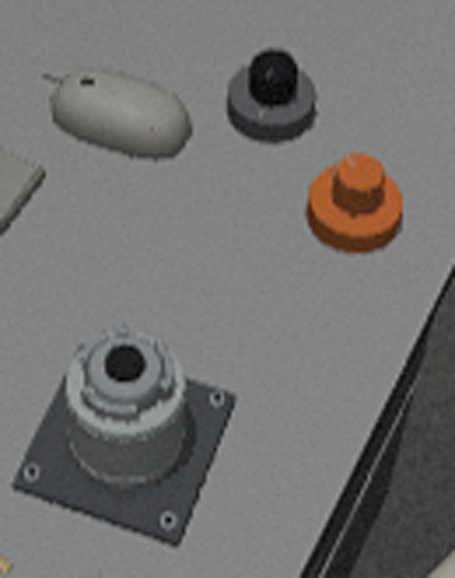

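Candidates for the lid in the top view are the grey cup with a black knob at (365,207) and the orange cup at (339,246). The grey one fits the description and the crops confirm it. The orange one is the look-alike to leave alone. The canister is at (240,221), the beaker at (188,230), the cup at (413,169) and the vial at (456,228).

```bash
cat >> h.py <<'E'
def tool(st=None):
    st=st or get_state(); return np.array(st['tool_pos']),R.from_euler('xyz',st['orientation'],degrees=True)
def goal(psi): # tool x down, tool y at world angle psi deg
    a=np.radians(psi); x=np.array([0,0,-1.]);y=np.array([np.cos(a),np.sin(a),0]); return R.from_matrix(np.stack([x,y,np.cross(x,y)],1))
def row(pos,psi,st=None):
    p,r=tool(st); d=r.inv().apply(np.array(pos)-p)/.15; w=(r.inv()*goal(psi)).as_rotvec(degrees=True)/120
    return np.r_[d,w].round(4)
def psi():
    p,r=tool(); y=r.as_matrix()[:,1]; return np.degrees(np.arctan2(y[1],y[0]))
E
python3 - <<'E'
from h import *
s=load('top0')
print('knob',onplane(s,365.4,206.2,.052),'pad',onplane(s,238.5,220.1,.0982))
p,r=tool(); print(p,psi(),r.as_matrix().round(3))
w=load('wrist0'); print('cam in tool',r.inv().apply(w['position']-p))
print(row([.542,-.12,.33],psi()-78))
E
```

```text
knob [ 0.54347062 -0.12206629  0.052     ] pad [0.50198409 0.17945166 0.0982    ]
[0.24838062 0.57332599 0.40412493] 66.57569609217843 [[-0.     0.398  0.918]
 [-0.001  0.918 -0.398]
 [-1.    -0.001 -0.   ]]
cam in tool [ 0.03064176 -0.00119267 -0.06604286]
[ 4.9790e-01 -3.4625e+00  3.6336e+00  6.5000e-01  3.0000e-04  4.0000e-04]
```

>>> {"name": "apply_moves", "arguments": {"plan": [[0,-0.58,0.87,0,0,0,1],[0,-0.58,0.87,0,0,0,1],[0,-0.58,0.87,0,0,0,1],[0,-0.58,0.87,0,0,0,1]]}}

```text
t: 0.55
tool_pos: [0.3352, 0.4379, 0.4039]
orientation: [-75.0, 89.8, -98.5]
contact_force: [0.1, 0.7, -0.7]
gripper_width: 0.0853
```

>>> {"name": "apply_moves", "arguments": {"plan": [[0,-0.58,0.87,0,0,0,1],[0,-0.58,0.87,0,0,0,1],[0,-0.58,0.87,0,0,0,1],[0,-0.58,0.87,0,0,0,1]]}}

```text
t: 0.95
tool_pos: [0.4216, 0.3029, 0.4043]
orientation: [-67.4, 89.8, -91.2]
contact_force: [0.3, -0.5, 0.0]
gripper_width: 0.0858
```

Run:
```python
from h import *
print(get_state()['tool_pos'],get_state()['q'],row([.5,.178,.36],20))
```

```text
[0.42163818 0.30293751 0.40426382] [ 35.59572956  10.85534521 106.39986103  -0.22349567  62.8936866
 -30.56836787] [ 0.2987 -0.551   0.813   0.3856  0.0015  0.0015]
```

>>> {"name": "apply_moves", "arguments": {"plan": [[0.3,-0.55,0.81,0.39,0,0,1],[0.3,-0.55,0.81,0.39,0,0,1],[0.3,-0.55,0.81,0.39,0,0,1],[0.3,-0.55,0.81,0.39,0,0,1],[0.3,-0.55,0.81,0.39,0,0,1],[0.3,-0.55,0.81,0.39,0,0,1],[0.3,-0.55,0.81,0.39,0,0,1]]}}

```text
t: 1.65
tool_pos: [0.4997, 0.1788, 0.3596]
orientation: [-25.8, 89.8, -96.4]
contact_force: [-0.8, 0.2, 0.0]
gripper_width: 0.0856
```

Run:
```python
from h import *
s=snap('wrist','wrist1');print(get_state()['tool_pos'],get_state()['q'])
```

```text
[0.49962622 0.17890016 0.35962963] [ 19.60797417  14.79361954 107.61944422  -0.25628833  57.68949104
   0.16019009]
```

View pics/wrist1.png

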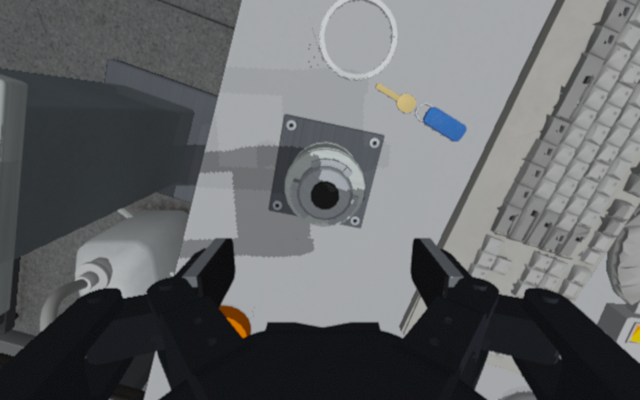

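Run:
```python
from h import *
s=load('wrist1'); g=cv2.cvtColor(s['image'],cv2.COLOR_BGR2GRAY)
m=(g[170:220,300:350]<35).astype(np.uint8)
n,l,st,ce=cv2.connectedComponentsWithStats(m)
for i in range(1,n):
    if st[i,4]>30:
        u,v=ce[i]+[300,170]; print(st[i],u,v,onplane(s,u,v,.0982))
C=cloud(s); z=C[...,2]
for lo,hi in ((.096,.101),(.09,.0935),(.085,.089),(.073,.077),(.006,.010)):
    P=C[(z>lo)&(z<hi)&(np.hypot(C[...,0]-.5,C[...,1]-.178)<.09)][:,:2].astype(np.float32)
    (c,rr)=cv2.minEnclosingCircle(P) if len(P)>3 else (None,None); b=cv2.minAreaRect(P) if len(P)>3 else None
    print(lo,len(P),c,rr,b)
# rectified top view at ridge height
N=480; sc=.08/N; xs=(np.arange(N)-N/2)*sc
cx,cy=.5018,.1795
out=np.zeros((N,N,3),np.uint8); mx=np.zeros((N,N),np.float32); my=mx.copy()
for j in range(N):
    for i in range(N):
        mx[j,i],my[j,i]=project(s,[cx-xs[j],cy-xs[i],.0875])
cv2.imwrite('pics/rect1.png',cv2.convertScaleAbs(cv2.remap(s['image'],mx,my,cv2.INTER_CUBIC),alpha=1.2))
```

```text
[ 12  12  26  27 542] 324.2767527675277 195.1439114391144 [0.49969036 0.17942783 0.0982    ]
0.096 618 (0.5002405643463135, 0.17862485349178314) 0.011986009776592255 ((0.5001013875007629, 0.17876936495304108), (0.022094272077083588, 0.023048298433423042), 20.026023864746094)
0.09 1506 (0.5005151033401489, 0.1784481406211853) 0.0286833755671978 ((0.49924492835998535, 0.17481637001037598), (0.0489935576915741, 0.05023002624511719), 21.054502487182617)
0.085 808 (0.5001214146614075, 0.17826852202415466) 0.02943531982600689 ((0.5001003742218018, 0.18035802245140076), (0.057606928050518036, 0.05452651157975197), 9.07138442993164)
0.073 1626 (0.5001192092895508, 0.17856042087078094) 0.035836588591337204 ((0.5002248287200928, 0.17890328168869019), (0.07077419757843018, 0.07065324485301971), 57.227294921875)
0.006 4102 (0.4999926686286926, 0.17870888113975525) 0.07632206380367279 ((0.5002855658531189, 0.17850421369075775), (0.10976843535900116, 0.1099696084856987), 7.689905166625977)
```

View pics/rect1.png

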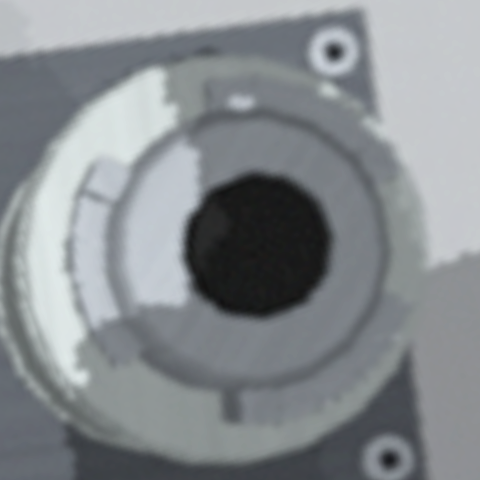

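>>> {"name": "apply_moves", "arguments": {"plan": [[0.1,-0.2,1.0,0,0,0,1],[0.1,-0.2,1.0,0,0,0,1],[0.1,-0.2,1.0,0,0,0,1],[0.1,-0.2,1.0,0,0,0,1]]}}

```text
t: 2.1
tool_pos: [0.5219, 0.0238, 0.3448]
orientation: [-26.2, 89.7, -96.7]
contact_force: [-0.6, -0.4, -0.9]
gripper_width: 0.0855
```

Run:
```python
from h import *
print(get_state()['tool_pos'],get_state()['q'],row([.5430,-.1215,.33],-12))
```

```text
[0.52192092 0.02377375 0.34483832] [  2.54210451  15.14451169 109.36283936  -0.36886152  55.54248752
 -16.80185734] [ 1.040e-01 -1.915e-01  9.592e-01  2.629e-01  2.600e-03  5.000e-04]
```

>>> {"name": "apply_moves", "arguments": {"plan": [[0.1,-0.19,0.96,0.26,0.0026,0,1],[0.1,-0.19,0.96,0.26,0.0026,0,1],[0.1,-0.19,0.96,0.26,0.0026,0,1],[0.1,-0.19,0.96,0.26,0.0026,0,1],[0.1,-0.19,0.96,0.26,0.0026,0,1],[0.1,-0.19,0.96,0.26,0.0026,0,1]]}}

```text
t: 2.7
tool_pos: [0.5433, -0.1206, 0.3306]
orientation: [-98.7, 89.9, 159.9]
contact_force: [-0.4, 0.1, 0.3]
gripper_width: 0.0852
```

Run:
```python
from h import *
s=snap('wrist','wrist2');print(get_state()['tool_pos'],get_state()['q'],psi())
C=cloud(s); z=C[...,2]; near=np.hypot(C[...,0]-.543,C[...,1]+.1215)<.05
for lo,hi in ((.050,.054),(.02,.024)):
    P=C[(z>lo)&(z<hi)&near][:,:2].astype(np.float32)
    print(lo,len(P),cv2.minEnclosingCircle(P),cv2.minAreaRect(P),P.mean(0))
print('z',np.median(z[(z>.048)&(z<.056)&near]),'desk',np.median(z[(np.abs(z)<.006)]))
u,v=map(int,project(s,[.543,-.1215,.03])); print(u,v)
c=s['image'][max(0,v-75):v+75,u-100:u+100]; cv2.imwrite('pics/crop2.png',cv2.resize(c,None,fx=4,fy=4,interpolation=cv2.INTER_CUBIC))
```

```text
[ 0.54328645 -0.12030041  0.33063331] [-1.26417876e+01  1.90114776e+01  1.05948362e+02  6.97931653e-03
  5.51090695e+01 -1.27177655e+00] -11.374002474690073
0.05 1112 ((0.5438456535339355, -0.12520883977413177), 0.017695549875497818) ((0.5442447662353516, -0.12505437433719635), (0.03323574736714363, 0.03283052146434784), 29.950532913208008) [ 0.5442972  -0.12463394]
0.02 2279 ((0.5443260669708252, -0.12535299360752106), 0.034033555537462234) ((0.5442601442337036, -0.12539535760879517), (0.06642649322748184, 0.06737767159938812), 32.97441101074219) [ 0.54483926 -0.12078377]
z 0.05209514552660631 desk 0.00020742459956435422
323 186
```

View pics/crop2.png

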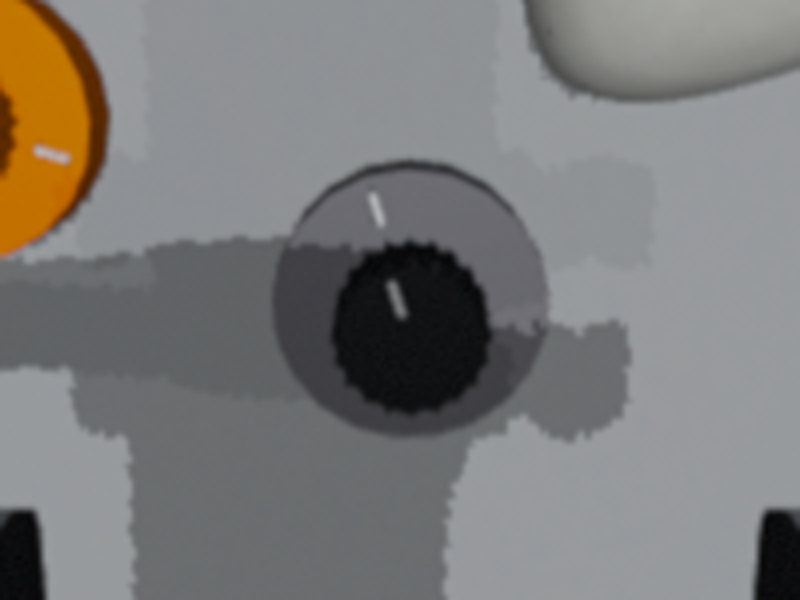

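Run:
```python
from h import *
s=load('wrist2')
a=onplane(s,223+370/4,111+195/4,.022);b=onplane(s,223+381/4,111+225/4,.022);c=np.array([.5443,-.1253])
for p in (a,b): print(p, np.degrees(np.arctan2(p[1]-c[1],p[0]-c[0])), np.hypot(*(p[:2]-c)))
print(row([.544,-.124,.25],-12),row([.544,-.124,.199],-12))
```

```text
[ 0.54049399 -0.09654073  0.022     ] 97.53872992575572 0.029010023270833
[ 0.54160347 -0.10409895  0.022     ] 97.2484551808338 0.021371844556989403
[ 5.375e-01  1.020e-02  2.330e-02  5.200e-03 -1.000e-04  6.000e-04] [ 8.775e-01  1.060e-02  2.340e-02  5.200e-03 -1.000e-04  6.000e-04]
```

>>> {"name": "apply_moves", "arguments": {"plan": [[0.54,0.01,0.023,0.005,0,0,1],[0.54,0.01,0.023,0.005,0,0,1],[0.7,0.01,0.023,0.005,0,0,1],[0.8,0.01,0.023,0.005,0,0,1],[0.88,0.01,0.023,0.005,0,0,1],[0.88,0.01,0.023,0.005,0,0,1],[0.88,0.01,0.023,0.005,0,0,1]]}}

```text
t: 3.45
tool_pos: [0.5444, -0.1237, 0.1993]
orientation: [-118.6, 90.0, 139.5]
contact_force: [0.5, -0.5, 0.6]
gripper_width: 0.0854
```

Run:
```python
from h import *
s=snap('wrist','wrist3');s=snap('scene','scene3');st=get_state();print(st['tool_pos'],st['contact_force'],psi())
```

```text
[ 0.5445007  -0.12396859  0.19973979] [-0.07295428 -0.13189941 -0.82405185] -11.954909422970461
```

View pics/wrist3.png

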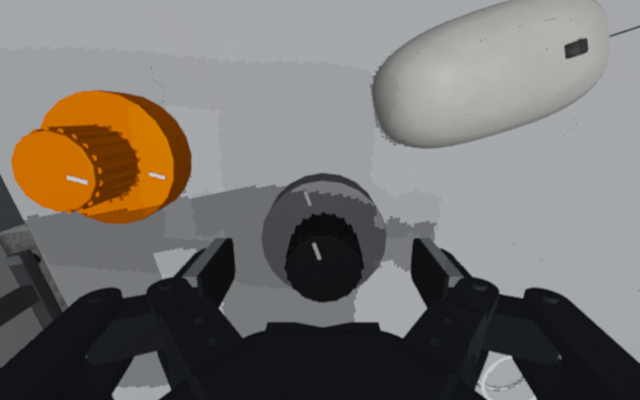

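The knob at (324,256) is centred between the open fingers, whose inner edges are at columns 233 and 412. The orange look-alike at (115,160) and the mouse are clear of them, so I'm closing.

>>> {"name": "apply_moves", "arguments": {"plan": [[0,0,0,0,0,0,-1],[0,0,0,0,0,0,-1],[0,0,0,0,0,0,-1],[0,0,0,0,0,0,-1],[0,0,0,0,0,0,-1],[0,0,0,0,0,0,-1],[0,0,0,0,0,0,-1],[0,0,0,0,0,0,-1],[0,0,0,0,0,0,-1]], "squeeze": 40}}

```text
t: 4.45
tool_pos: [0.5446, -0.1241, 0.2002]
orientation: [93.4, 89.9, -8.6]
contact_force: [-1.4, 0.6, 4.9]
gripper_width: 0.0329
```

>>> {"name": "apply_moves", "arguments": {"plan": [[-0.2,0,0,0,0,0,-1],[-0.4,0,0,0,0,0,-1],[-0.6,0,0,0,0,0,-1],[-0.8,0,0,0,0,0,-1],[-0.9,0,0,0,0,0,-1],[-0.9,0,0,0,0,0,-1]]}}

```text
t: 5.05
tool_pos: [0.5451, -0.1242, 0.3374]
orientation: [90.0, 89.7, -12.0]
contact_force: [-0.1, -1.4, -1.0]
gripper_width: 0.0329
```

Run:
```python
from h import *
s=snap('wrist','wrist4');st=get_state();print(st['tool_pos'],st['contact_force'],st['moment'],psi(),st['gripper_width'])
C=cloud(s); p,r=tool(); T=r.inv().apply((C-p).reshape(-1,3)).reshape(C.shape)
np.save('pics/T4.npy',T)
```

```text
[ 0.54455621 -0.12406421  0.3357819 ] [ 0.06409555  0.71686745 -2.16425841] [0.03044248 0.01403005 0.00442204] -11.957073622759868 0.03266169845110749
```

View pics/wrist4.png

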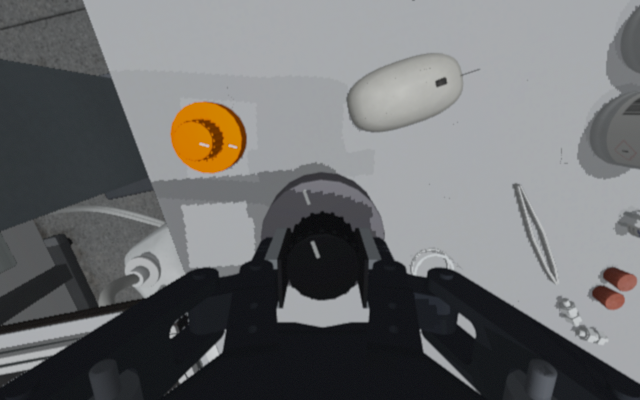

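Run:
```python
from h import *
s=load('wrist4');T=np.load('pics/T4.npy')
reg=np.zeros(T.shape[:2],bool); reg[170:305,255:390]=1
x=T[...,0]
h,e=np.histogram(x[reg&(x>0.1)],bins=np.arange(.13,.22,.002)); print([(round(a,3),int(b)) for a,b in zip(e,h)])
g=cv2.cvtColor(s['image'],cv2.COLOR_BGR2GRAY)
# knob top and lid top planes
xt=x[(g<60)&reg]
for c,w,rr in ((x[250,321],.0025,.022),(x[200,310],.0025,.05)):
    M=reg&(abs(x-c)<w)&(np.hypot(T[...,1],T[...,2])<rr+.01); P=T[M]
    (cc,r)=cv2.minEnclosingCircle(P[:,1:].astype(np.float32)); 
    A=np.c_[P[:,1:],np.ones(len(P))]; co=np.linalg.lstsq(A,P[:,0],rcond=None)[0]
    print(c,len(P),cc,r,'tilt deg',np.degrees(co[:2]),np.ptp(P[:,1:],axis=0))
    ys=P[:,1];zs=P[:,2]
    E=P[:,1:].astype(np.float32); hull=cv2.convexHull(E)[:,0]
    np.set_printoptions(precision=4,suppress=True)
    # circle fit on hull
    H=np.c_[2*hull,np.ones(len(hull))]; q=np.linalg.lstsq(H,(hull**2).sum(1),rcond=None)[0]; print('hullfit',q[:2],np.sqrt(q[2]+q[0]**2+q[1]**2))
```

```text
[(np.float64(0.13), 91), (np.float64(0.132), 526), (np.float64(0.134), 207), (np.float64(0.136), 131), (np.float64(0.138), 141), (np.float64(0.14), 145), (np.float64(0.142), 170), (np.float64(0.144), 859), (np.float64(0.146), 3397), (np.float64(0.148), 394), (np.float64(0.15), 245), (np.float64(0.152), 211), (np.float64(0.154), 217), (np.float64(0.156), 186), (np.float64(0.158), 190), (np.float64(0.16), 171), (np.float64(0.162), 166), (np.float64(0.164), 126), (np.float64(0.166), 117), (np.float64(0.168), 85), (np.float64(0.17), 65), (np.float64(0.172), 76), (np.float64(0.174), 847), (np.float64(0.176), 3271), (np.float64(0.178), 104), (np.float64(0.18), 66), (np.float64(0.182), 64), (np.float64(0.184), 66), (np.float64(0.186), 62), (np.float64(0.188), 49), (np.float64(0.19), 66), (np.float64(0.192), 54), (np.float64(0.194), 56), (np.float64(0.196), 27), (np.float64(0.198), 0), (np.float64(0.2), 0), (np.float64(0.202), 0), (np.float64(0.204), 0), (np.float64(0.206), 0), (np.float64(0.208), 0), (np.float64(0.21), 0), (np.float64(0.212), 0), (np.float64(0.214), 0), (np.float64(0.216), 0)]
0.14583900221709106 4372 (0.0004253918305039406, -0.0060629528015851974) 0.029638709500432014 tilt deg [-0.05791215  0.15730269] [0.05907672 0.03450213]
hullfit [ 0.0007 -0.004 ] 0.023535269098571596
0.1772449328429163 4190 (0.0006785342120565474, 0.00143558403942734) 0.03413814678788185 tilt deg [ 0.0351 -0.4228] [0.067  0.0639]
hullfit [0.0007 0.0011] 0.033605596547544275
```

>>> {"name": "apply_moves", "arguments": {"plan": [[0,-0.1,-0.25,0,0,0,-1],[0,-0.23,-0.55,0,0,0,-1],[0,-0.33,-0.8,0,0,0,-1],[0,-0.4,-0.95,0,0,0,-1],[0,-0.4,-0.95,0,0,0,-1]]}}

```text
t: 5.6
tool_pos: [0.514, 0.0302, 0.3339]
orientation: [-73.5, 90.0, -175.3]
contact_force: [0.5, -1.1, -1.6]
gripper_width: 0.0327
```

Run:
```python
from h import *
print(get_state()['tool_pos'],row([.4993,.1797,.32],10))
```

```text
[0.5140326  0.03017702 0.33393031] [ 9.290e-02 -2.999e-01 -9.557e-01 -1.816e-01  0.000e+00  2.000e-04]
```

>>> {"name": "apply_moves", "arguments": {"plan": [[0,-0.1,-0.3,-0.05,0,0,-1],[0,-0.18,-0.6,-0.1,0,0,-1],[0,-0.26,-0.82,-0.15,0,0,-1],[0,-0.3,-0.956,-0.18,0,0,-1],[0.05,-0.3,-0.956,-0.18,0,0,-1],[0.09,-0.3,-0.956,-0.18,0,0,-1],[0.09,-0.3,-0.956,-0.18,0,0,-1],[0.09,-0.3,-0.956,-0.18,0,0,-1]]}}

```text
t: 6.4
tool_pos: [0.4994, 0.1786, 0.3198]
orientation: [-78.7, 89.9, -159.0]
contact_force: [-0.2, -0.7, -1.5]
gripper_width: 0.0328
```

Run:
```python
from h import *
s=snap('wrist','wrist5');s=snap('scene','scene5');st=get_state();print(st['tool_pos'],st['q'],st['contact_force'],st['moment'],psi()); print(row([.4993,.1797,.29],10))
im=s['image'][200:340,220:380]; cv2.imwrite('pics/scene5c.png',cv2.resize(im,None,fx=4,fy=4,interpolation=cv2.INTER_CUBIC))
```

```text
[0.49954013 0.17890484 0.3203918 ] [1.95416802e+01 1.76753953e+01 1.09546833e+02 3.06207329e-03
 5.28123729e+01 9.82677323e+00] [ 0.37013615 -0.87686046 -0.60438498] [ 0.04258224 -0.00477609 -0.0525356 ] 9.713054399836576
[ 0.2026 -0.0006 -0.0055 -0.0024  0.      0.0003]
```

View pics/scene5c.png

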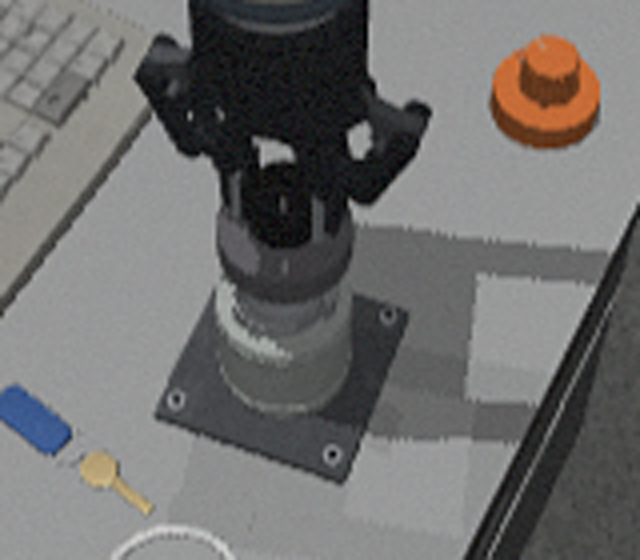

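View pics/wrist5.png

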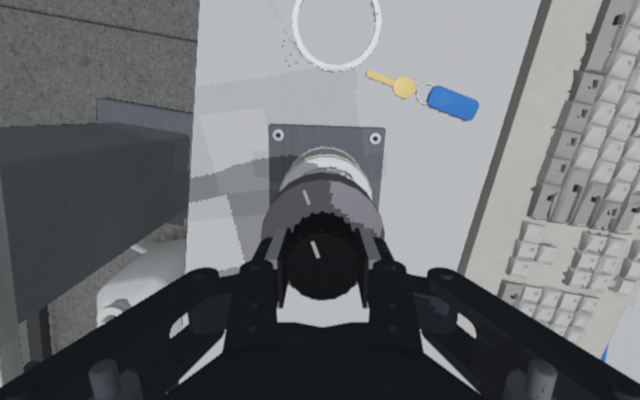

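Run:
```python
from h import *
def screws(n,seeds):
    s=load(n); g=cv2.cvtColor(s['image'],cv2.COLOR_BGR2GRAY).astype(float); out=[]
    for u,v in seeds:
        w=g[v-8:v+9,u-8:u+9]; m=np.clip(w-np.median(w)-40,0,None); Y,X=np.mgrid[-8:9,-8:9]
        uu,vv=u+(m*X).sum()/m.sum(),v+(m*Y).sum()/m.sum(); out.append(onplane(s,uu,vv,.0085)[:2]); print(n,uu,vv,out[-1])
    return np.array(out)
a=screws('wrist1',[(291,125),(374,143),(277,206),(355,221)]);print(a.mean(0))
b=screws('wrist5',[(279,133),(375,138)])
print(b-a[:2])
t=screws('top0',[(223,208),(259,203),(228,243),(263,239)]);print(t.mean(0))
```

```text
wrist1 291.1576292559899 124.41109709962168 [0.44937192 0.21756373]
wrist1 374.3609725685786 142.14713216957605 [0.53945387 0.22960652]
wrist1 274.6614583333333 211.66145833333334 [0.4613525  0.11844688]
wrist1 355.1 225.9138888888889 [0.55456911 0.1328427 ]
[0.50118685 0.17461496]
wrist5 278.1922750424448 134.2546689303905 [0.44934589 0.21736362]
wrist5 374.8890214797136 137.77923627684964 [0.53924316 0.22943225]
[[-2.60273595e-05 -2.00108774e-04]
 [-2.10706532e-04 -1.74270334e-04]]
top0 nan nan [nan nan]
top0 nan nan [nan nan]
top0 226.00560224089637 244.8655462184874 [0.45047983 0.22316843]
top0 266.4735658042745 241.7660292463442 [0.45862472 0.12248654]
[nan nan]<stdin>:6: RuntimeWarning: invalid value encountered in scalar divide
```

>>> {"name": "apply_moves", "arguments": {"plan": [[0.06,0,-0.004,0,0,0,-1],[0.12,0,-0.005,0,0,0,-1],[0.16,0,-0.005,0,0,0,-1],[0.18,0,-0.005,0,0,0,-1],[0.2,0,-0.005,0,0,0,-1],[0.2,0,-0.005,0,0,0,-1]]}}

```text
t: 7.1
tool_pos: [0.4994, 0.1797, 0.29]
orientation: [-77.4, 89.9, -157.7]
contact_force: [0.3, -0.9, -1.3]
gripper_width: 0.0326
```

Run:
```python
from h import *
for i in range(2):
  st=get_state();print(st['tool_pos'],st['contact_force'],st['moment'],psi(), row([.4993,.1796,.2860],10))
```

```text
[0.49936735 0.1796718  0.29000672] [ 0.30843452 -0.85475441 -1.34335139] [-0.05491012  0.03405149  0.02058626] 9.721672317118765 [ 0.0267 -0.0005  0.0004 -0.0023  0.0001  0.0005]
[0.49936735 0.1796718  0.29000672] [ 0.30843452 -0.85475441 -1.34335139] [-0.05491012  0.03405149  0.02058626] 9.721672317118765 [ 0.0267 -0.0005  0.0004 -0.0023  0.0001  0.0005]
```

>>> {"name": "apply_moves", "arguments": {"plan": [[0.007,0,0,0,0,0,-1],[0.013,0,0,0,0,0,-1],[0.02,0,0,0,0,0,-1],[0.02,0,0,0,0,0,-1]]}}

```text
t: 7.5
tool_pos: [0.4996, 0.1796, 0.2877]
orientation: [-19.2, 90.0, -99.5]
contact_force: [0.1, -2.0, 5.4]
gripper_width: 0.0325
```

>>> {"name": "apply_moves", "arguments": {"plan": [[0.004,0,0,0,0,0,-1],[0.007,0,0,0,0,0,-1],[0.007,0,0,0,0,0,-1]]}}

```text
t: 7.8
tool_pos: [0.4997, 0.1796, 0.2876]
orientation: [30.4, 90.0, -49.9]
contact_force: [-3.8, -2.3, 9.7]
gripper_width: 0.0329
```

```bash
cat >> h.py <<'E'
def look(n):
    s=snap('wrist',n); st=get_state(); C=cloud(s); p,r=tool(st)
    print('t',st['t'],'pos',st['tool_pos'].round(4),'F',st['contact_force'].round(2),'M',st['moment'].round(3),'psi',round(psi(),2),'q6',st['q'][5].round(1),'w',round(st['gripper_width'],4))
    reg=np.zeros(C.shape[:2],bool); reg[165:305,250:395]=1
    z=C[...,2]
    rad=np.hypot(C[...,0]-p[0],C[...,1]-p[1])
    for nm,lo,hi,rr in (('lidtop',.095,.120,.036),('knobtop',.122,.150,.015)):
        M=reg&(z>lo)&(z<hi)&(rad<rr)
        if nm=='lidtop': M&=rad>.018
        P=C[M]
        if len(P)<50: print(nm,len(P)); continue
        med=np.median(P[:,2]); P=P[abs(P[:,2]-med)<.003]
        A=np.c_[P[:,:2]-P[:,:2].mean(0),np.ones(len(P))]; co=np.linalg.lstsq(A,P[:,2],rcond=None)[0]
        print(nm,len(P),'z',med.round(4),'slope deg',np.degrees(co[:2]).round(2))
    u,v=323,230
    cv2.imwrite('pics/'+n+'c.png',cv2.resize(s['image'][120:320,220:430],None,fx=3,fy=3,interpolation=cv2.INTER_CUBIC))
    return s
E
python3 - <<'E'
from h import *
look('w6')
E
```

```text
t 7.85 pos [0.4996 0.1796 0.2876] F [-3.42 -2.34  9.83] M [-0.287  0.581  0.018] psi 9.73 q6 9.9 w 0.0326
lidtop 3854 z 0.1095 slope deg [ 0.01 -0.33]
knobtop 3288 z 0.1396 slope deg [-0.26 -0.2 ]
```

View pics/w6c.png

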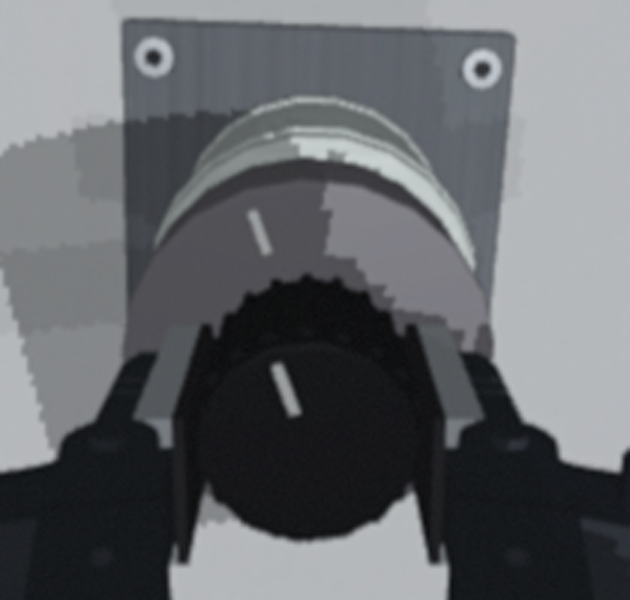

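>>> {"name": "apply_moves", "arguments": {"plan": [[0.002,-0.001,0,0,0,0,-1],[0.002,-0.001,0,-0.02,0,0,-1],[0.003,-0.001,0,-0.04,0,0,-1],[0.003,-0.001,0,-0.06,0,0,-1],[0.003,-0.001,0,-0.08,0,0,-1],[0.003,-0.001,0,-0.08,0,0,-1]]}}

```text
t: 8.45
tool_pos: [0.4997, 0.1796, 0.2877]
orientation: [71.2, 89.9, 0.6]
contact_force: [0.2, -1.8, 4.2]
gripper_width: 0.0327
```

Run:
```python
from h import *
look('w7')
```

```text
t 8.5 pos [0.4998 0.1797 0.2877] F [-1.09 -0.97  5.28] M [-0.197  0.088 -0.067] psi 19.27 q6 0.4 w 0.0326
lidtop 3875 z 0.1096 slope deg [ 0.07 -0.3 ]
knobtop 3259 z 0.1397 slope deg [ 0.13 -0.14]
```

View pics/w7c.png

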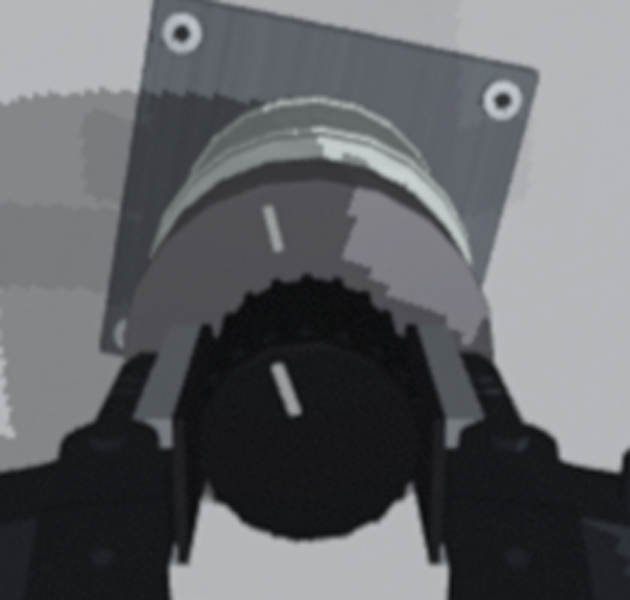

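The lid mark lags the knob by about 5°, which agrees with the measured 0.067 N m. It is still riding at 87.5 mm, so I'm continuing anticlockwise.

>>> {"name": "apply_moves", "arguments": {"plan": [[0.003,0,0,-0.02,0,0,-1],[0.003,0,0,-0.04,0,0,-1],[0.003,0,0,-0.06,0,0,-1],[0.003,0,0,-0.08,0,0,-1],[0.003,0,0,-0.08,0,0,-1]]}}

```text
t: 9.0
tool_pos: [0.5, 0.1798, 0.2877]
orientation: [74.0, 89.9, 12.9]
contact_force: [-0.3, -1.4, 5.1]
gripper_width: 0.0329
```

Run:
```python
from h import *
look('w8')
```

```text
t 9.05 pos [0.5    0.1798 0.2877] F [ 0.11 -1.12  5.17] M [-0.097  0.073 -0.093] psi 28.77 q6 -9.1 w 0.0327
lidtop 3902 z 0.1095 slope deg [ 0.22 -0.28]
knobtop 3266 z 0.1396 slope deg [-0.12 -0.04]
```

>>> {"name": "apply_moves", "arguments": {"plan": [[0.004,0,0,-0.02,0,0,-1],[0.004,0,0,-0.04,0,0,-1],[0.004,0,0,-0.06,0,0,-1],[0.004,0,0,-0.07,0,0,-1],[0.004,0,0,-0.07,0,0,-1]]}}

```text
t: 9.55
tool_pos: [0.5003, 0.18, 0.2876]
orientation: [71.9, 89.8, 19.0]
contact_force: [0.1, -0.8, 6.6]
gripper_width: 0.0328
```

Run:
```python
from h import *
look('w9')
```

```text
t 9.6 pos [0.5003 0.18   0.2876] F [-0.27 -0.75  6.24] M [-0.085  0.16  -0.074] psi 37.06 q6 -17.4 w 0.0328
lidtop 3903 z 0.1095 slope deg [ 0.22 -0.26]
knobtop 3270 z 0.1396 slope deg [-0.12  0.14]
```

>>> {"name": "apply_moves", "arguments": {"plan": [[0.003,0,0,-0.02,0,0,-1],[0.003,0,0,-0.04,0,0,-1],[0.003,0,0,-0.05,0,0,-1],[0.003,0,0,-0.05,0,0,-1]]}}

```text
t: 10.0
tool_pos: [0.5004, 0.1802, 0.2874]
orientation: [71.8, 89.8, 24.8]
contact_force: [-0.7, 1.9, 5.9]
gripper_width: 0.0329
```

Run:
```python
from h import *
look('w10')
```

```text
t 10.05 pos [0.5003 0.1802 0.2874] F [-0.75  1.39  5.77] M [ 0.153  0.282 -0.093] psi 42.97 q6 -23.4 w 0.0329
lidtop 3934 z 0.1094 slope deg [ 0.14 -0.12]
knobtop 3260 z 0.1394 slope deg [-0.2   0.15]
```

>>> {"name": "apply_moves", "arguments": {"plan": [[0.002,0,0,-0.02,0,0,-1],[0.002,0,0,-0.035,0,0,-1],[0.002,0,0,-0.035,0,0,-1]]}}

```text
t: 10.35
tool_pos: [0.5001, 0.18, 0.287]
orientation: [68.1, 89.9, 25.2]
contact_force: [-0.6, -1.4, -1.8]
gripper_width: 0.0329
```

>>> {"name": "apply_moves", "arguments": {"plan": [[0.003,0,0,-0.02,0,0,-1],[0.003,0,0,-0.035,0,0,-1],[0.003,0,0,-0.035,0,0,-1]]}}

```text
t: 10.65
tool_pos: [0.4999, 0.1799, 0.2861]
orientation: [56.4, 89.9, 17.7]
contact_force: [1.0, -0.9, -2.4]
gripper_width: 0.0327
```

Run:
```python
from h import *
look('w11')
```

```text
t 10.7 pos [0.4999 0.1799 0.2861] F [-0.33 -1.47 -2.11] M [-0.287 -0.067 -0.035] psi 51.22 q6 -31.6 w 0.0326
lidtop 3907 z 0.1078 slope deg [ 0.44 -0.34]
knobtop 3238 z 0.138 slope deg [ 0.02 -0.13]
```

The force fell from +6 N to −2 N and the lid began to sink, so the lugs have reached the gaps. I'm lowering it without turning.

>>> {"name": "apply_moves", "arguments": {"plan": [[0.008,0,0,0,0,0,-1],[0.016,0,0,0,0,0,-1],[0.024,0,0,0,0,0,-1],[0.032,0,0,0,0,0,-1],[0.036,0,0,0,0,0,-1],[0.036,0,0,0,0,0,-1]]}}

```text
t: 11.3
tool_pos: [0.5, 0.1799, 0.2806]
orientation: [56.3, 89.9, 17.5]
contact_force: [0.4, -0.9, -1.8]
gripper_width: 0.0326
```

Run:
```python
from h import *
look('w12')
```

```text
t 11.35 pos [0.5    0.1799 0.2806] F [ 1.21 -2.73 -1.39] M [-0.264 -0.2    0.019] psi 51.22 q6 -31.6 w 0.0323
lidtop 3907 z 0.1025 slope deg [ 0.36 -0.28]
knobtop 3247 z 0.1325 slope deg [ 0.2  -0.16]
```

View pics/w12c.png

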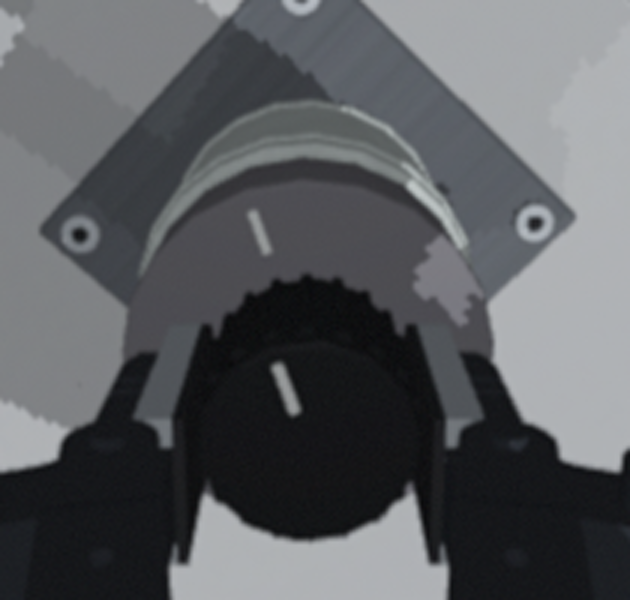

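The lid has dropped: its underside is at 80.5 mm, force and torque are near zero, and the marks are aligned. Now clockwise with light pressure.

>>> {"name": "apply_moves", "arguments": {"plan": [[0.003,0,0,0,0,0,-1],[0.005,0,0,0.02,0,0,-1],[0.006,0,0,0.04,0,0,-1],[0.006,0,0,0.06,0,0,-1],[0.006,0,0,0.08,0,0,-1],[0.006,0,0,0.08,0,0,-1]]}}

```text
t: 11.95
tool_pos: [0.5001, 0.1798, 0.28]
orientation: [63.8, 89.9, 15.4]
contact_force: [1.1, -1.6, 1.7]
gripper_width: 0.0329
```

Run:
```python
from h import *
look('w13')
```

```text
t 12.0 pos [0.5001 0.1798 0.28  ] F [-0.04 -0.5   2.32] M [-0.273 -0.053  0.039] psi 41.68 q6 -22.0 w 0.0328
lidtop 3891 z 0.1019 slope deg [ 0.28 -0.25]
knobtop 3240 z 0.1319 slope deg [ 0.09 -0.13]
```

>>> {"name": "apply_moves", "arguments": {"plan": [[0.004,0,0,0.02,0,0,-1],[0.005,0,0,0.04,0,0,-1],[0.006,0,0,0.06,0,0,-1],[0.007,0,0,0.08,0,0,-1],[0.007,0,0,0.1,0,0,-1],[0.007,0,0,0.1,0,0,-1]]}}

```text
t: 12.6
tool_pos: [0.5002, 0.1799, 0.2791]
orientation: [76.2, 89.8, 15.9]
contact_force: [0.3, -1.4, 1.9]
gripper_width: 0.0325
```

Run:
```python
from h import *
look('w14')
```

```text
t 12.65 pos [0.5001 0.1799 0.2791] F [-0.22 -1.97  3.79] M [-0.253  0.013 -0.009] psi 29.78 q6 -10.1 w 0.0328
lidtop 3877 z 0.101 slope deg [ 0.29 -0.35]
knobtop 3261 z 0.1311 slope deg [0.05 0.06]
```

View pics/w14c.png

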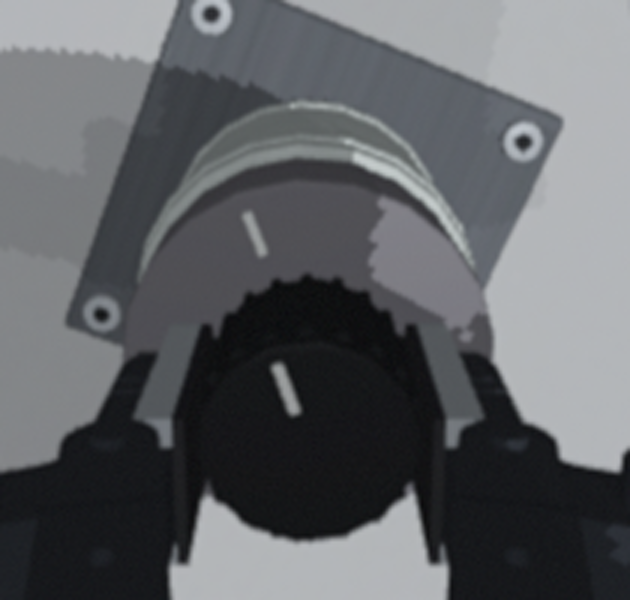

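>>> {"name": "apply_moves", "arguments": {"plan": [[0.004,0,0,0.02,0,0,-1],[0.005,0,0,0.04,0,0,-1],[0.006,0,0,0.06,0,0,-1],[0.007,0,0,0.08,0,0,-1],[0.007,0,0,0.1,0,0,-1],[0.007,0,0,0.1,0,0,-1]]}}

```text
t: 13.25
tool_pos: [0.5002, 0.1799, 0.2782]
orientation: [87.1, 89.8, 14.9]
contact_force: [-0.6, -2.1, 4.3]
gripper_width: 0.0332
```

>>> {"name": "apply_moves", "arguments": {"plan": [[0.004,0,0,0.02,0,0,-1],[0.005,0,0,0.04,0,0,-1],[0.006,0,0,0.06,0,0,-1],[0.006,0,0,0.08,0,0,-1],[0.006,0,0,0.1,0,0,-1],[0.006,0,0,0.1,0,0,-1]]}}

```text
t: 13.85
tool_pos: [0.5003, 0.1799, 0.2775]
orientation: [99.5, 89.8, 15.5]
contact_force: [-1.2, -1.7, 4.5]
gripper_width: 0.0324
```

Run:
```python
from h import *
look('w15')
```

```text
t 13.9 pos [0.5003 0.1799 0.2775] F [-0.72 -1.1   4.22] M [-0.25   0.048  0.087] psi 5.99 q6 13.6 w 0.033
lidtop 3847 z 0.0995 slope deg [ 0.09 -0.37]
knobtop 3258 z 0.1295 slope deg [ 0.05 -0.13]
```

View pics/w15c.png

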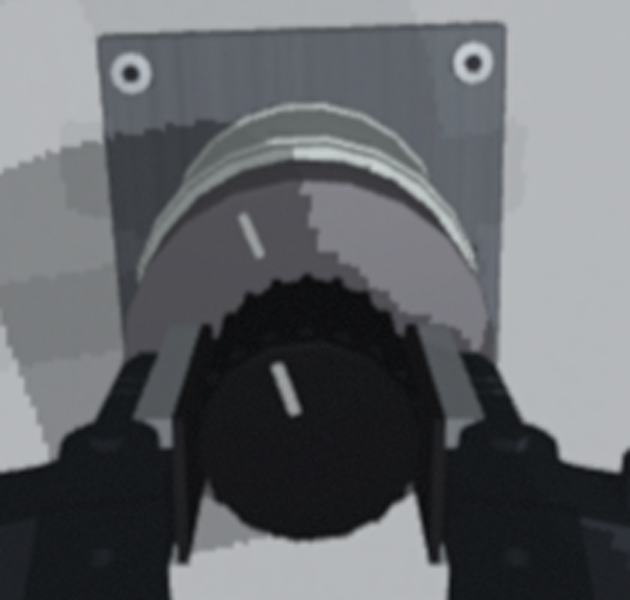

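>>> {"name": "apply_moves", "arguments": {"plan": [[0.003,0,0,0.02,0,0,-1],[0.004,0,0,0.04,0,0,-1],[0.005,0,0,0.06,0,0,-1],[0.005,0,0,0.08,0,0,-1],[0.005,0,0,0.08,0,0,-1]]}}

```text
t: 14.4
tool_pos: [0.5003, 0.1799, 0.2769]
orientation: [108.3, 89.8, 14.8]
contact_force: [-1.0, -2.3, 5.2]
gripper_width: 0.0325
```

Run:
```python
from h import *
look('w16')
```

```text
t 14.45 pos [0.5003 0.1799 0.2769] F [ 0.36 -2.53  4.99] M [-0.325  0.006  0.065] psi -3.47 q6 23.1 w 0.0327
lidtop 3842 z 0.0989 slope deg [ 0.01 -0.43]
knobtop 3268 z 0.1288 slope deg [ 0.   -0.14]
```

>>> {"name": "apply_moves", "arguments": {"plan": [[0.003,0,0,0.02,0,0,-1],[0.004,0,0,0.04,0,0,-1],[0.004,0,0,0.06,0,0,-1],[0.004,0,0,0.07,0,0,-1],[0.004,0,0,0.07,0,0,-1]]}}

```text
t: 14.95
tool_pos: [0.5004, 0.1799, 0.2764]
orientation: [116.8, 89.8, 15.1]
contact_force: [-0.1, -2.6, 5.2]
gripper_width: 0.0325
```

Run:
```python
from h import *
look('w17')
```

```text
t 15.0 pos [0.5004 0.1799 0.2764] F [-1.51 -1.78  5.26] M [-0.353  0.121  0.061] psi -11.72 q6 31.4 w 0.0329
lidtop 3845 z 0.0984 slope deg [-0.   -0.27]
knobtop 3282 z 0.1283 slope deg [-0.04 -0.14]
```

View pics/w17c.png

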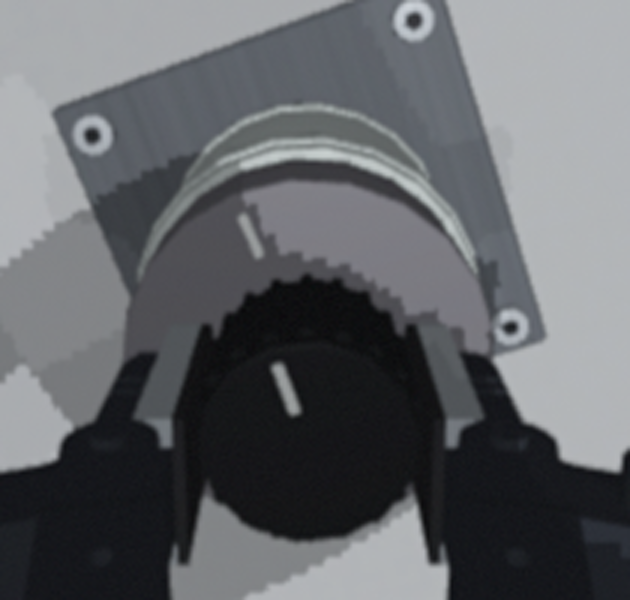

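>>> {"name": "apply_moves", "arguments": {"plan": [[0.001,0,0,0.02,0,0,-1],[0.001,0,0,0.04,0,0,-1],[0.001,0,0,0.06,0,0,-1],[0.001,0,0,0.06,0,0,-1]]}}

```text
t: 15.4
tool_pos: [0.5004, 0.1799, 0.2763]
orientation: [121.6, 89.8, 12.8]
contact_force: [-0.6, -2.3, 5.7]
gripper_width: 0.0328
```

Run:
```python
from h import *
look('w18')
```

```text
t 15.45 pos [0.5004 0.1799 0.2763] F [-1.05 -2.07  6.04] M [-0.452  0.12   0.036] psi -18.79 q6 38.4 w 0.0327
lidtop 3845 z 0.0983 slope deg [-0.09 -0.35]
knobtop 3266 z 0.1283 slope deg [ 0.02 -0.06]
```

>>> {"name": "apply_moves", "arguments": {"plan": [[0,0,0,0.02,0,0,-1],[0,0,0,0.04,0,0,-1],[0,0,0,0.05,0,0,-1],[0,0,0,0.05,0,0,-1]]}}

```text
t: 15.85
tool_pos: [0.5005, 0.1799, 0.2764]
orientation: [127.1, 89.8, 12.4]
contact_force: [0.2, -1.9, 5.3]
gripper_width: 0.0328
```

Run:
```python
from h import *
look('w19')
```

```text
t 15.9 pos [0.5004 0.1799 0.2764] F [-0.95 -3.04  4.69] M [-0.387  0.05   0.063] psi -24.65 q6 44.3 w 0.0331
lidtop 3861 z 0.0985 slope deg [-0.12 -0.32]
knobtop 3267 z 0.1285 slope deg [-0.05  0.01]
```

View pics/w19c.png

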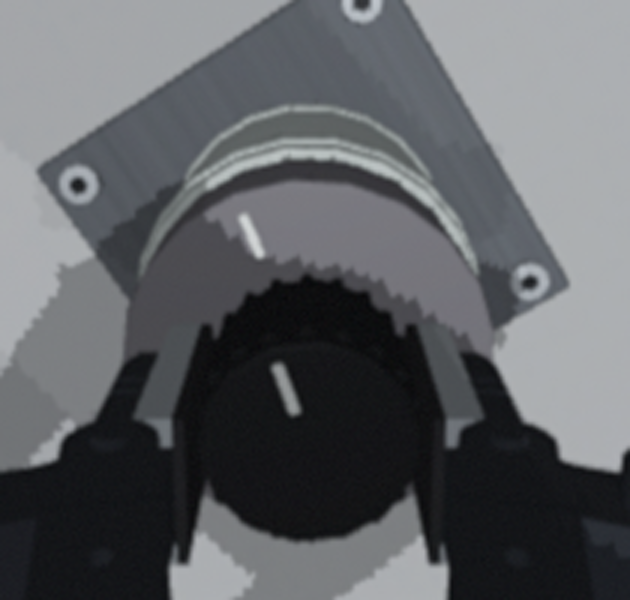

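>>> {"name": "apply_moves", "arguments": {"plan": [[0.001,0,0,0.02,0,0,-1],[0.001,0,0,0.04,0,0,-1],[0.001,0,0,0.05,0,0,-1],[0.001,0,0,0.05,0,0,-1]]}}

```text
t: 16.3
tool_pos: [0.5005, 0.1799, 0.2764]
orientation: [132.7, 89.8, 12.2]
contact_force: [-0.7, -1.7, 5.0]
gripper_width: 0.0327
```

Run:
```python
from h import *
look('w20')
```

```text
t 16.35 pos [0.5005 0.1799 0.2764] F [-0.47 -1.78  5.77] M [-0.395  0.107  0.048] psi -30.5 q6 50.1 w 0.0325
lidtop 3864 z 0.0984 slope deg [-0.15 -0.25]
knobtop 3273 z 0.1284 slope deg [ 0.05 -0.06]
```

View pics/w20c.png

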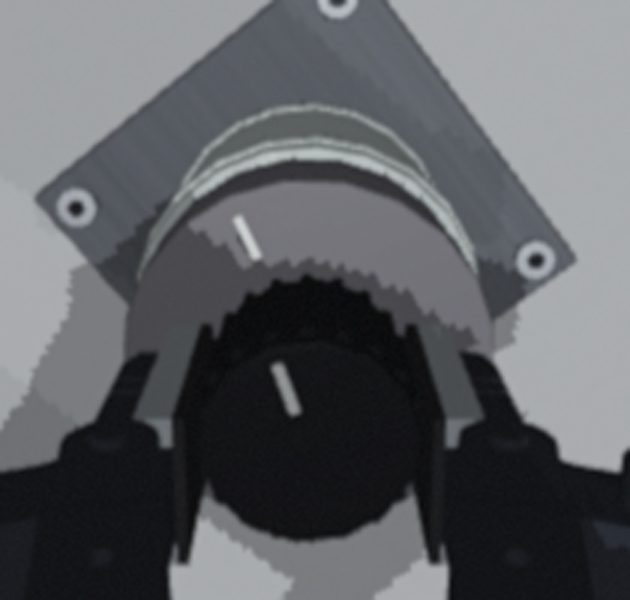

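>>> {"name": "apply_moves", "arguments": {"plan": [[0.001,0,0,0.02,0,0,-1],[0.001,0,0,0.04,0,0,-1],[0.001,0,0,0.05,0,0,-1],[0.001,0,0,0.05,0,0,-1]]}}

```text
t: 16.75
tool_pos: [0.5005, 0.1798, 0.2764]
orientation: [136.2, 89.8, 9.8]
contact_force: [-0.9, -2.4, 5.7]
gripper_width: 0.0326
```

Run:
```python
from h import *
look('w21')
```

```text
t 16.8 pos [0.5005 0.1798 0.2764] F [-0.51 -2.6   5.3 ] M [-0.456  0.039  0.177] psi -36.35 q6 56.0 w 0.0327
lidtop 3855 z 0.0984 slope deg [-0.17 -0.25]
knobtop 3271 z 0.1284 slope deg [ 0.04 -0.17]
```

View pics/w21c.png

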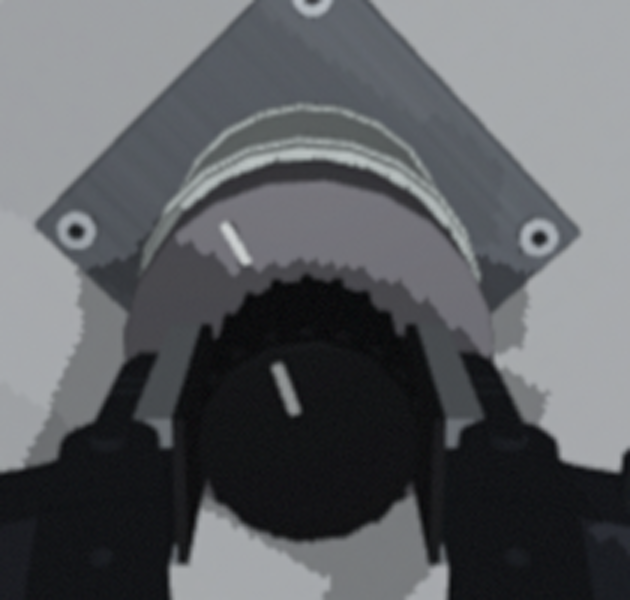

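>>> {"name": "apply_moves", "arguments": {"plan": [[0.001,0,0,0.012,0,0,-1],[0.001,0,0,0.024,0,0,-1],[0.001,0,0,0.024,0,0,-1]]}}

```text
t: 17.1
tool_pos: [0.5005, 0.1798, 0.2763]
orientation: [136.7, 89.8, 7.6]
contact_force: [-0.5, -2.8, 6.2]
gripper_width: 0.0335
```

Run:
```python
from h import *
look('w22')
```

```text
t 17.15 pos [0.5005 0.1798 0.2763] F [-0.6  -1.62  5.75] M [-0.416  0.093  0.163] psi -39.07 q6 58.7 w 0.0327
lidtop 3861 z 0.0984 slope deg [-0.19 -0.22]
knobtop 3260 z 0.1284 slope deg [-0.12 -0.02]
```

Run:
```python
from h import *
for n in ('wrist4','w12','w17','w18','w19','w20','w21','w22'):
    s=load(n); g=cv2.cvtColor(s['image'],cv2.COLOR_BGR2GRAY).astype(float)
    r=g[185:212,290:318]; 
    bg=cv2.medianBlur(r.astype(np.uint8),15).astype(float)
    m=((r-bg)>25).astype(np.uint8)
    k,l,st,ce=cv2.connectedComponentsWithStats(m); i=1+np.argmax(st[1:,4]); 
    ys,xs=np.nonzero(l==i); vx,vy,_,_=cv2.fitLine(np.c_[xs,ys].astype(np.float32),cv2.DIST_L2,0,.01,.01).ravel()
    u,v=ce[i]+[290,185]; zl=.098 if n!='wrist4' else .159
    p=onplane(s,u,v,zl) if n!='wrist4' else None
    cam=R.from_euler('xyz',s['attitude'],degrees=True).as_matrix()
    if p is not None:
        d=p[:2]-[.5002,.1786]; print(n,st[i,4],(u,v),'mark angle',np.degrees(np.arctan2(d[1],d[0])).round(1),np.hypot(*d).round(4))
    else: print(n,st[i,4],(u,v))
```

```text
wrist4 48 (np.float64(306.5208333333333), np.float64(198.16666666666666))
w12 58 (np.float64(306.17241379310343), np.float64(197.0)) mark angle 161.3 0.025
w17 54 (np.float64(303.0740740740741), np.float64(198.12962962962962)) mark angle 101.0 0.0261
w18 47 (np.float64(302.6170212765957), np.float64(198.12765957446808)) mark angle 94.4 0.0261
w19 67 (np.float64(303.32835820895525), np.float64(198.26865671641792)) mark angle 87.8 0.0259
w20 59 (np.float64(301.9830508474576), np.float64(198.77966101694915)) mark angle 83.7 0.026
w21 65 (np.float64(298.04615384615386), np.float64(200.7846153846154)) mark angle 83.1 0.0259
w22 62 (np.float64(296.0806451612903), np.float64(201.66129032258064)) mark angle 82.8 0.026
```

The lid mark stayed at 83° while the knob turned a further 8.6°, so the lid is against the stop, with a wind-up of about 0.22 rad. I'll unwind the spring and then let go.

>>> {"name": "apply_moves", "arguments": {"plan": [[0,0,0,-0.03,0,0,-1],[0,0,0,-0.06,0,0,-1],[0,0,0,-0.09,0,0,-1],[0,0,0,-0.1,0,0,-1],[0,0,0,-0.1,0,0,-1]]}}

```text
t: 17.65
tool_pos: [0.5005, 0.1798, 0.2764]
orientation: [126.4, 89.8, 9.6]
contact_force: [-0.9, -1.5, 5.3]
gripper_width: 0.0326
```

Run:
```python
from h import *
look('w23')
```

```text
t 17.7 pos [0.5005 0.1798 0.2764] F [-0.45 -2.27  5.56] M [-0.276  0.189 -0.068] psi -26.92 q6 46.6 w 0.0328
lidtop 3855 z 0.0984 slope deg [-0.14 -0.3 ]
knobtop 3270 z 0.1284 slope deg [ 0.01 -0.05]
```

View pics/w23c.png

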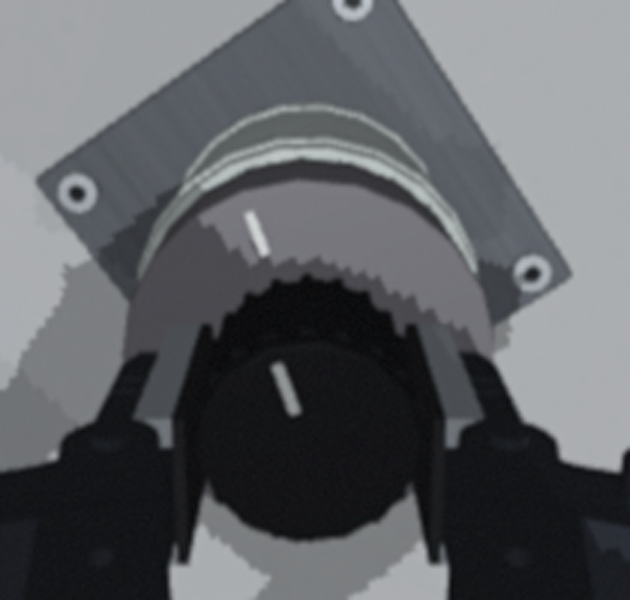

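>>> {"name": "apply_moves", "arguments": {"plan": [[0,0,0,0.012,0,0,-1],[0,0,0,0.012,0,0,-1],[0,0,0,0.012,0,0,0],[0,0,0,0.012,0,0,0.5],[0,0,0,0.012,0,0,1],[0,0,0,0.012,0,0,1],[0,0,0,0.012,0,0,1],[0,0,0,0.012,0,0,1],[0,0,0,0.012,0,0,1]]}}

```text
t: 18.6
tool_pos: [0.5005, 0.1798, 0.2764]
orientation: [128.1, 89.8, 9.8]
contact_force: [0.3, -0.4, -0.4]
gripper_width: 0.0853
```

>>> {"name": "apply_moves", "arguments": {"plan": [[-0.1,0,0,0,0,0,1],[-0.3,0,0,0,0,0,1],[-0.6,0,0,0,0,0,1],[-0.8,0,0,0,0,0,1],[-0.8,0,0,0,0,0,1]]}}

```text
t: 19.1
tool_pos: [0.5012, 0.1802, 0.4009]
orientation: [134.9, 89.3, 16.6]
contact_force: [0.2, -0.0, -0.8]
gripper_width: 0.0855
```

Run:
```python
from h import *
s=snap('wrist','w24');t=snap('top','top24');snap('scene','scene24');st=get_state();print(st['t'],st['tool_pos'],st['contact_force'])
C=cloud(s);z=C[...,2];d=np.hypot(C[...,0]-.5002,C[...,1]-.1788)
for lo,hi,a,b in ((.09,.115,.019,.033),(.12,.14,0,.015),(.07,.08,.0345,.0358)):
    P=C[(z>lo)&(z<hi)&(d>a)&(d<b)]; print(len(P),np.median(P[:,2]))
    c=P[:,:2].mean(0);co=np.linalg.lstsq(np.c_[P[:,:2]-c,np.ones(len(P))],P[:,2],rcond=None)[0];print(np.degrees(co[:2]),cv2.minEnclosingCircle(P[:,:2].astype(np.float32)))
M=d<.05;ys,xs=np.nonzero(M);cv2.imwrite('pics/w24c.png',cv2.resize(s['image'][ys.min():ys.max(),xs.min():xs.max()],None,fx=4,fy=4,interpolation=cv2.INTER_CUBIC)); print(xs.min(),ys.min())
```

```text
19.25 [0.49965711 0.1796369  0.3957943 ] [-0.52181152 -0.10324141 -0.82652276]
2139 0.09955052860239172
[-0.03252497  0.08953897] ((0.5002403855323792, 0.17877881228923798), 0.033035337924957275)
941 0.12952270264619145
[-0.31283807  0.13053243] ((0.500203013420105, 0.17882469296455383), 0.015003394335508347)
124 0.07400446615535908
[-1.20591562 -2.15032501] ((0.5034180283546448, 0.18442195653915405), 0.035097744315862656)
153 131
```

View pics/w24c.png

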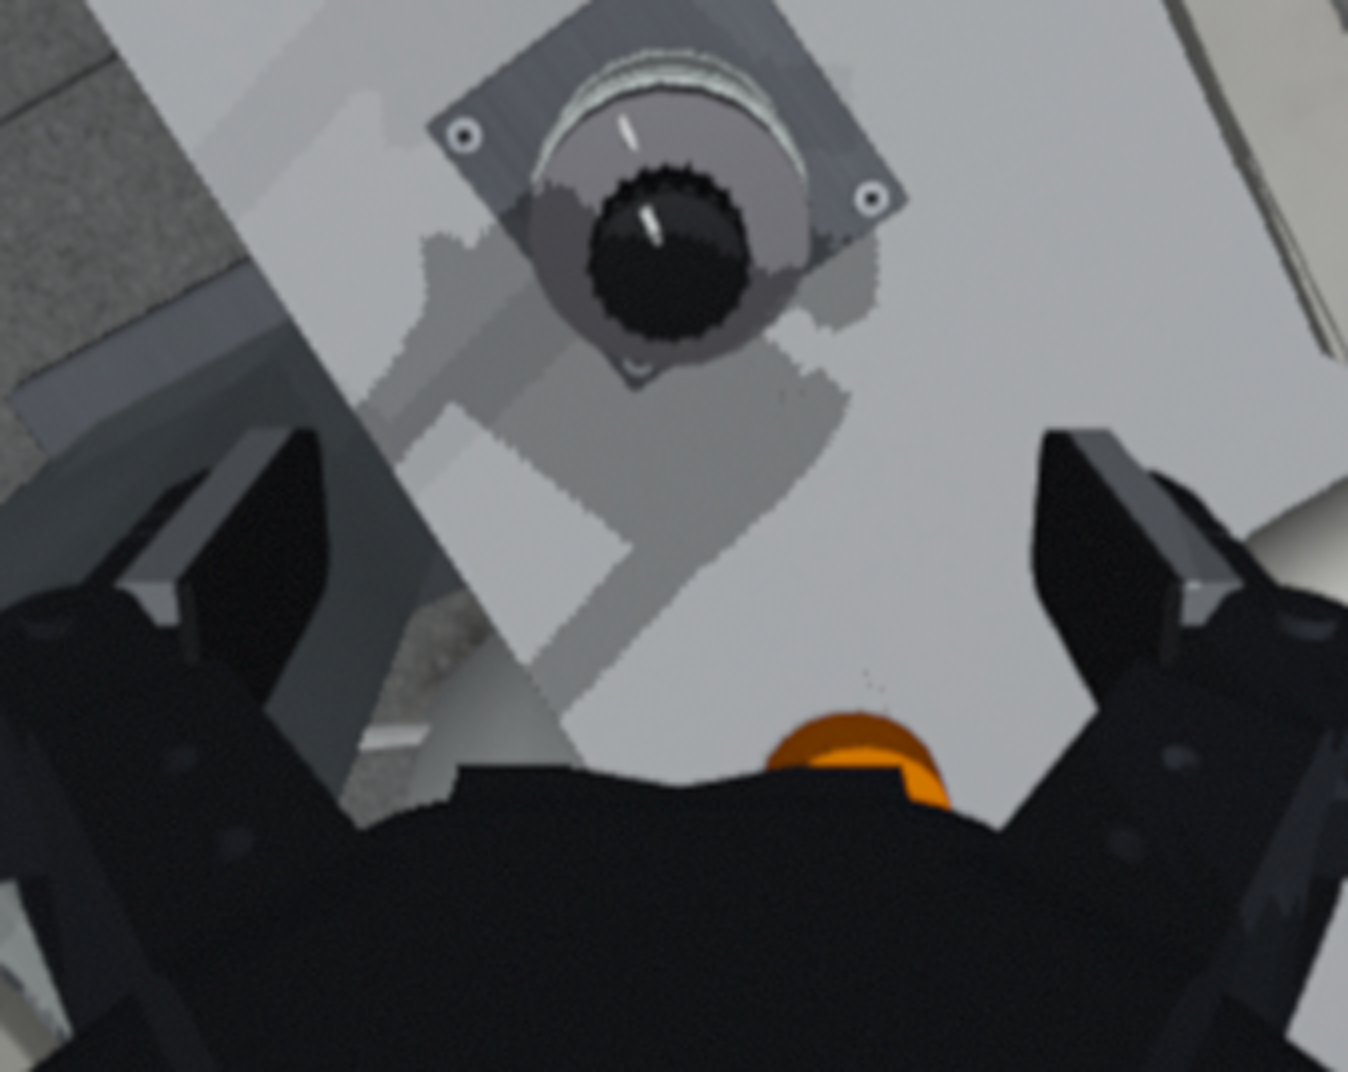

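View pics/scene24.png

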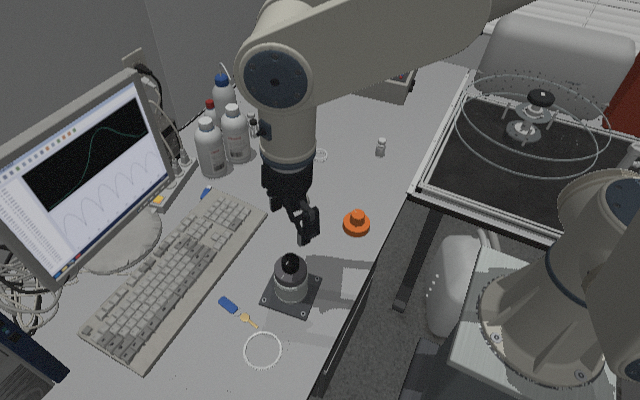

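View pics/top24.png

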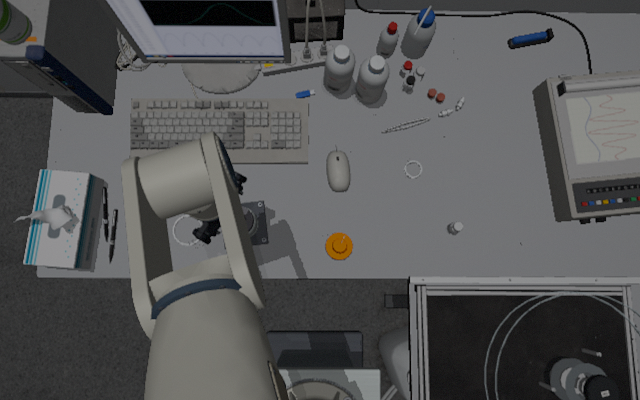

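Run:
```python
from h import *
s=load('w24')
for x,y in ((622,118),(633,148)):
    p=onplane(s,153+x/4,131+y/4,.099)[:2]-[.5002,.1788]; print(np.degrees(np.arctan2(p[1],p[0])),np.hypot(*p))
C=cloud(s);z=C[...,2];d=np.hypot(C[...,0]-.5002,C[...,1]-.1788)
print('plate',np.median(z[(z>.003)&(z<.013)&(d<.07)]),'desk',np.median(z[(abs(z)<.006)]))
C=cloud(load('wrist1'));z=C[...,2];d=np.hypot(C[...,0]-.5002,C[...,1]-.1788)
print('before: shoulder',np.median(z[(z>.07)&(z<.08)&(d<.034)]),'pad',np.median(z[(z>.095)&(z<.102)&(d<.01)]))
```

```text
82.67770005451858 0.029229222233654914
83.22272767304716 0.02178315761779639
plate 0.008310349454090205 desk 0.00020249255998663895
before: shoulder 0.07522458994865266 pad 0.09840554227206931
```

Run:
```python
from h import *
print(hand_in());
```

```text
the job is handed in; nothing more can be done
None
```

The canister is closed. The lid is screwed on to its stop and let go, and I handed the job in at about 19 s of the 72 s allowed.

**What I did**
- I gripped the grey lid by its black knob and set it squarely on the neck; its underside read 87.5 mm, so it was riding on the thread.
- I turned it back about 41°. The force fell from about +6 to −2 N and I lowered it into the thread, to about 80.5 mm.
- I then screwed it clockwise about 78°, until the lid mark held at 83° while the knob turned about 8° further.
- Before letting go I unwound the spring.

**Forces:** Torque on the knob stayed under about 0.18 N m. The highest wind-up I saw was about 0.22 rad, at the stop. While the lid was on top of the thread I turned it only backwards, at about 0.12 rad. The push down was about 10 N when I set the lid on, and about 2–6 N while turning.

**Last checks**
- **Turn:** the lid mark is still at 83°, which agrees with the stop I estimated from the first picture of the thread.
- **Level:** the lid's top is within about 0.1° of level, and the marks on the knob and lid line up.
- **Height:** this is the one reading slightly off. The underside read 76.4 mm while pressed and about 77.3–77.5 mm after release, against 77 mm for home. I put that down to camera error and some play under the ridges.
- **Bystanders:** the beaker, cup and vial, and the orange look-alike, appear where they were at the start. I compared them by eye, and the arm covers part of the beaker in the last top view.

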